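Square the sunflower tile in the corner jig and hold it

ROBOT

A 6-joint arm with a two-finger parallel gripper is mounted at the origin on the work surface. World frame = base frame: x ahead of the robot, y to its left, z up, the work surface at z = 0. Lengths are in m, angles in rad, forces in N, time in s.
With the tool pointing down it reaches from about 0.3 to 0.875 m from the base axis. Payload 6.4 kg.
Tool frame: the origin (TCP) lies on the centre line of the jaws, within the pads' length; the fingertips stand ctrl.tip_extent ahead of it and the grasp point (between the pads) lies 8 mm behind it (ctrl.tip_extent is the distance from the TCP to the fingertips, in m); z points along the fingers, y is the line along which they close (so a half turn about z gives the same grasp; the last joint's range is limited). The gripper opens to 85 mm and grips with 20 to 120 N. Pads are 22 mm wide; open, the fingers measure 114 mm over their backs; the gripper's body (76 mm by 85 mm) begins 54 mm behind the grasp point. The pads swing forward as they close: fully open they stand 13 mm farther back than shut.
Start: joints at [-1.338, 0.181, 1.607, -0, 1.354, -0.206], TCP at [0.244, -0.521, 0.242] pointing down, gripper open.
Joint ranges: [-2.99, 2.99], [-0.89, 2.07], [0.3, 2.58], [-1.14, 4.28], [0, 2.63], [-3.12, 3.12]. Speed limits (rad/s): [2.57, 2.57, 3.01, 3.14, 3.14, 3.14].

INTERFACE

Orientations are given as a unit quaternion [w, x, y, z].
In Python, from bench import ctrl gives the robot as it stands.
- The arm moves only by the shell command python3 -m handwheel 'ROWS'. ROWS is JSON, a list of rows, each a list of 7 numbers: the turn, a rotation vector about the tool's x, y, z as a fraction of full scale, then the shift along the tool's x, y, z as a fraction of full scale, then the opening, from 0 (shut) to 1 (fully open). In form: [[rx, ry, rz, x, y, z, jaw], ...]. A call has exactly 8 rows; each row shifts and turns the commanded pose from where the row before left it, along the tool's axes as they then stand; what a row does not reach is not made up. Full scale, the value 1, is 300 mm for a shift and pi rad for a turn. A row lasts 1/10 s, in which the tool goes at most 50 mm and 8.59 degrees, less where a joint would pass 70% of its speed; a pose out of reach is approached as far as the arm can. A call with a number of a shift or a turn outside -1 to 1 is refused whole. A call with a gripper value outside its range is refused whole. The fingers move at their own pace and stop on an object; the grip force is fixed at half the most. Time passes only in rows, so rows that do not move let the fingers close, or fill a call up. It gives the time, the measured TCP pose, the force, the opening and the grip force at its end, in the units of the state.
- ctrl.get_obs(): the state, without advancing time (a new reading comes with each control period).
- ctrl.camera(name): name is "scene" or "top" or "wrist"; returns the picture (384x512x3 uint8, blue, green, red); there is no depth.
- ctrl.camera_model(name): a dict with "camera_matrix" (3x3 intrinsics, pixels), "cam_to_world" (4x4, takes a point from camera to world coordinates). Camera axes: x right, y up, looking along -z (the intrinsics and any distortion apply to the point x, -y, -z); pixel columns grow to the right and rows downward; lengths in m; the calibration is good to about 2 mm. A picture is of the moment at which its call begins: read the wrist's pose just before it. camera_model takes no time and is no camera call; for the wrist camera it gives the pose at the moment of the call.
- ctrl.hand_in(): hands the job in; it is judged then, once.
The state is a dict: "time_s": time; "q": joint angles; "dq": joint speeds; "joint_efforts": joint torques, N m; "eef_pos": TCP position; "eef_rot": TCP orientation; "wrist_force": force on the tool from outside, world axes, zero at the start; "torque": the same for the moment, N m; "opening": opening from 0.0 (shut) to 1.0 (fully open); "grasp_force": force on a finger pad.
Only numpy, scipy, OpenCV 4.12 (cv2) and the standard library are available. Lean on these libraries where they do the work, as an engineer would, in place of code of your own. Each camera call takes 0.05 s, during which the arm holds its last target. There are 200 camera calls.

TASK

Clear the orange hand roller off the jig board and lay it back on the pile, saddled in the groove between the two pale rollers in the cradle, and let go of it. Then pick up the sunflower relief tile, set it flat on the board with a long side along the long fence, and press it into the corner so that it bears on both metal fences at once, without ramming it. Finish while still gripping the tile and pressing it against both fences; leave everything else on the table where it is.

Things in the scene. Friction and masses are not known exactly. Their poses are not given: they have to be found in the camera images.
- roller_center (a point): Centre of the orange wooden hand roller, a plain cylinder 44 mm in diameter and 100 mm long, about 110 g, lying at the start on the jig board beside the corner, free to roll. x axis = its length; y and z turn with it as it rolls.
- cradle: Fixed brown wooden cradle, 116 mm long (its x axis) by 104 mm wide (its y axis) with a floor 10 mm thick and rim walls up to 30 mm above the table. Origin at the centre of its underside, on the table. It holds two pale rollers of the same size as the orange one (44 mm by 100 mm), lying side by side along its x axis, their tops 54 mm above the table, with about 1 mm of play.
- saddle (a point): Point of the cradle where the centre of a roller comes to lie when it rests in the groove on top of both pale rollers, lengthwise along the cradle: 69.8 mm above the table. Axes as the cradle's.
- tile_center (a point): Centre (half-way up) of the fired terracotta tile with a yellow sunflower on its top: a block 90 mm long (x axis), 52 mm wide (y axis) and 32 mm thick (z axis, up), 200 to 390 g, lying flat on the table at the start. The flower stands about 2 mm proud of the top and the sides are flat. Either end may point either way in the jig.
- jig: Fixed plywood jig board 200 mm (x axis) by 240 mm (y axis), 15 mm thick. Origin at the centre of its underside, on the table. Two straight aluminium fences 16 mm wide stand 10 mm above the board (tops 25 mm above the table), so that the tile stands 22 mm proud of them and can be gripped above them.
- corner (a point): Inner corner of the two fences, on the upper surface of the board (15 mm above the table), 84 mm along x and 104 mm along y from the board's origin. Axes as the jig's. The long fence runs along the jig's y axis and its inner face is the plane x = 0 of this frame; the short fence runs along the jig's x axis and its inner face is the plane y = 0; the board lies at negative x and y. The seated tile, its length along the jig's y, has its centre at x = -26, y = -45, z = +16 mm.
- fence_long: The long fence, 240 mm, at the board's +x edge. Origin coincides with the jig's.
- fence_short: The short fence, 184 mm, at the board's +y edge. Origin coincides with the jig's.
- roller: The orange roller as a whole; origin on its surface half-way along, it turns with the roller (use its centre point).
- tile: The tile as a whole; origin at the centre of its underside.
- glaze_blue: Glaze jar with blue lid, 60 mm in diameter, 85 mm tall, standing far back; leave it alone. Origin: centre of the underside.
- glaze_green: Glaze jar with green lid, 60 mm in diameter, 85 mm tall, standing far back; leave it alone. Origin: centre of the underside.
- bowl: White bowl, 110 mm across, 45 mm high, far back; leave it alone. Origin: centre of the underside.
- sunflower: Loose ceramic sunflower disc, about 100 mm across, 15 mm high; leave it alone. Origin: centre of the underside.
- modeller: Wooden modelling spatula, 180 mm long, lying on the table beyond one of the side places; leave it alone.

How it is judged:
On the way, in this order (a step that is already met when the one before it is completed fails the run):
1. the orange roller rests in the groove on top of both pale rollers, let go (x of roller_center in the frame of saddle between -0.012 and 0.012 m and y of roller_center in the frame of saddle between -0.006 and 0.006 m and z of roller_center in the frame of saddle between -0.004 and 0.004 m and angle between the x axis of roller_center and the x axis of cradle, either way round below 0.12 rad and contact force between roller and the fingers below 0.05 N and contact force between roller and the arm below 0.05 N and linear speed of roller below 0.03 m/s), for 0.3 s.
2. the tile sits flat on the board, gripped and pressed against both fences (x of tile_center in the frame of corner between -0.03 and -0.023 m and y of tile_center in the frame of corner between -0.049 and -0.042 m and z of tile_center in the frame of corner between 0.013 and 0.0185 m and angle between the x axis of tile_center and the y axis of jig, either way round below 0.05 rad and angle between tile_center's own z axis and vertical below 0.04 rad and contact force between tile and fence_long above 1 N and contact force between tile and fence_short above 1 N and contact force between tile and the fingers above 2 N), for 0.3 s.
At the end, for the whole second after the job is handed in: Tile held: flat (2.5 mm, 0.04 rad), squared (0.05 rad), centre within 3 to 4 mm of home, over 1 N on each fence and 2 N on the fingers, at rest. Orange roller at rest in the groove of the pile (6 mm across, 12 mm along, 4 mm in height, 0.12 rad), untouched (all of step 1 and all of step 2 and angular speed of tile below 0.1 rad/s and linear speed of tile below 0.01 m/s); the arm keeps its last pose, push and grip.
It fails at once if the tile is rammed against a fence (over 50 N) (contact force between tile and fence_long above 50 N or contact force between tile and fence_short above 50 N).
It fails at once if a jar, the bowl, the ceramic sunflower or the spatula is shifted by more than 30 mm (distance of any of glaze_blue, glaze_green, bowl, sunflower, modeller from where it was at the start of the episode above 0.03 m).
It also fails if it takes over 66 s, if anything falls off the work surface, if the arm or the gripper's body presses on something with over 40 N, if the wrist force passes 120 N, or if a joint passes its speed limit or range.

## Working session

There is one attempt and no reset: what is moved stays moved. The work goes in short steps, Python scripts to look and compute and a shell command to move; the robot and the scene stay as the last step left them, time stands still between calls to the robot, and variables do not carry over. Pictures are saved under pics/ and viewed, at most 14 in all, crops included, and the job is handed in when it is done.

```bash
ls; mkdir -p pics; python3 - <<'E'
from bench import ctrl
import cv2
for n in("scene","top"):
    cv2.imwrite(f"pics/{n}0.png",ctrl.camera(n)); m=ctrl.camera_model(n); print(n,m)
o=ctrl.get_obs(); print(o, ctrl.tip_extent)
E
```

```text
pics
scene {'camera_matrix': array([[384.62345396,   0.        , 256.72995075],
       [  0.        , 384.62345396, 187.90572003],
       [  0.        ,   0.        ,   1.        ]]), 'cam_to_world': array([[ 0.88275993, -0.34212466,  0.32200251,  0.88627473],
       [ 0.46966879,  0.66024438, -0.586079  , -0.57965953],
       [-0.01208827,  0.66860159,  0.74352256,  0.75737757],
       [ 0.        ,  0.        ,  0.        ,  1.        ]])}
top {'camera_matrix': array([[458.17877121,   0.        , 260.19174835],
       [  0.        , 458.17877121, 194.02889074],
       [  0.        ,   0.        ,   1.        ]]), 'cam_to_world': array([[-0.02856475,  0.99054201, -0.13420349,  0.42019693],
       [-0.99957026, -0.02742118,  0.01036223, -0.01140894],
       [ 0.0065842 ,  0.13444181,  0.99089962,  1.45853937],
       [ 0.        ,  0.        ,  0.        ,  1.        ]])}
{'time_s': 0.1, 'q': array([-1.33827404e+00,  1.81500404e-01,  1.60790505e+00, -7.24980621e-06,
        1.35379085e+00, -2.06298786e-01]), 'dq': array([ 7.63583841e-04, -3.61927916e-03, -7.50139125e-05,  1.42168336e-04,
       -5.36485278e-04,  4.84009741e-04]), 'joint_efforts': array([ 6.54222877e-04, -4.45875657e+01, -3.52236450e+01, -3.42286176e-04,
        4.17447765e-03, -7.74759286e-06]), 'eef_pos': array([ 0.24420367, -0.52003875,  0.24145673]), 'eef_rot': array([-8.01714396e-04,  9.76025434e-01,  2.17655022e-01, -1.40520444e-05]), 'wrist_force': array([-0.16531526,  0.50368094,  0.3175325 ]), 'torque': array([0.00419092, 0.04895621, 0.02474133]), 'grasp_force': 0.0, 'opening': 1.0006642644183565} 0.011
```

View pics/scene0.png

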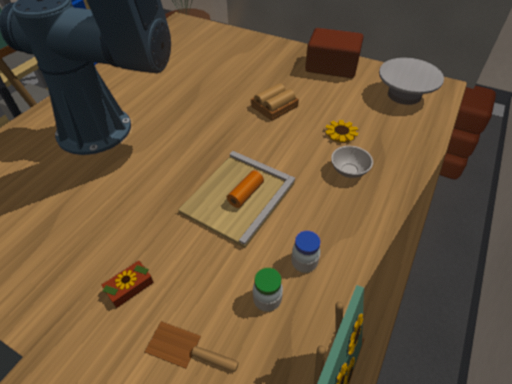

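View pics/top0.png

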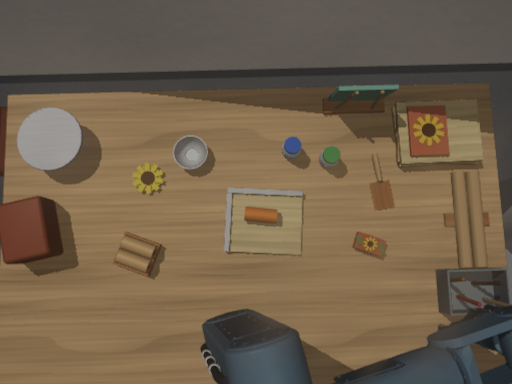

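The scene view shows the cradle near (275,102), the orange roller at (245,188) on the jig and the tile at (127,283). The top view shows the same things at (137,254), (261,214) and (370,244). The fence corner is at about (231,195) in the top view.

```bash
cat > h.py <<'E'
from bench import ctrl
import numpy as np, cv2
from scipy.spatial.transform import Rotation as R
def ray(m,p):
    K,T=m["camera_matrix"],m["cam_to_world"]
    d=np.linalg.inv(K)@[p[0],p[1],1]; d=T[:3,:3]@(d*[1,-1,-1]); return T[:3,3],d
def plane(m,p,z):
    o,d=ray(m,p); return o+d*(z-o[2])/d[2]
def tri(ms,ps):
    A=np.zeros((3,3));b=np.zeros(3);r=[]
    for m,p in zip(ms,ps):
        o,d=ray(m,p);d=d/np.linalg.norm(d);P=np.eye(3)-np.outer(d,d);A+=P;b+=P@o
    x=np.linalg.solve(A,b)
    return x
def proj(m,X):
    T=m["cam_to_world"];c=T[:3,:3].T@(np.asarray(X)-T[:3,3]);p=m["camera_matrix"]@(c*[1,-1,-1]);return p[:2]/p[2]
def pose():
    o=ctrl.get_obs(); q=o["eef_rot"]; r=R.from_quat([q[1],q[2],q[3],q[0]])
    return o["eef_pos"],r,o
def go(target,yaw=None):
    """rows needed to bring TCP to target with tool down, tool x heading yaw (world); prints tool-frame values in scale units"""
    p,r,o=pose(); M=r.as_matrix()
    cur=np.arctan2(M[1,0],M[0,0])
    d=M.T@(np.asarray(target)-p)
    print("pos",p.round(4),"yaw",round(cur,4),"dist tool mm",(d*1000).round(1),"units",(d/.3).round(4))
    if yaw is not None:
        t=(yaw-cur+np.pi/2)%np.pi-np.pi/2   # jaws symmetric
        rv=(r.inv()*R.from_matrix(np.array([[np.cos(yaw),np.sin(yaw),0],[np.sin(yaw),-np.cos(yaw),0],[0,0,-1.]]).T)).as_rotvec()
        print("turn tool-z rad",round(-t,4),"units",round(-t/np.pi,4),"tilt rv",(rv/np.pi).round(4),"q6",o["q"][5].round(3))
E
python3 - <<'E'
from h import *
ms,mt=ctrl.camera_model("scene"),ctrl.camera_model("top")
for n,a,b in(("cradle",(275,102),(137,254)),("roller",(245,188),(261,214)),("tile",(127,283),(370,244)),("corner",(286,179),(232,195))):
    print(n,tri([ms,mt],[a,b]).round(3))
E
```

```text
cradle [0.439 0.364 0.014]
roller [ 0.549 -0.027  0.039]
tile [ 0.449 -0.365  0.019]
corner [0.617 0.065 0.018]
```

```bash
python3 -m handwheel '[[0,0,0,0.116,-0.044,-0.06,1],[0,0,0,0.116,-0.044,-0.06,1],[0,0,0,0.116,-0.044,-0.06,1],[0,0,0,0.116,-0.044,-0.06,1],[0,0,0,0.116,-0.044,-0.06,1],[0,0,0,0.116,-0.044,-0.06,1],[0,0,0,0,0,0,1],[0,0,0,0,0,0,1]]'; python3 - <<'E'
from h import *
p,r,o=pose(); m=ctrl.camera_model("wrist"); cv2.imwrite("pics/w1.png",ctrl.camera("wrist"))
T=m["cam_to_world"]; print(m["camera_matrix"]); print("cam in tool",r.inv().apply(T[:3,3]-p).round(4), (r.inv().as_matrix()@T[:3,:3]).round(3))
go([.449,-.365,.2])
print(plane(m,(256,192),.03),proj(m,[.449,-.365,.03]))
E
```

```text
time_s: 0.9
eef_pos: [0.4001, -0.3597, 0.3503]
eef_rot: [0.0, 0.976, 0.219, -0.0]
wrist_force: [0.8, 0.0, -0.6]
opening: 0.994
grasp_force: 0.0
[[292.45000019   0.         258.70503616]
 [  0.         292.45000019 185.28588435]
 [  0.           0.           1.        ]]
cam in tool [ 0.071   0.0007 -0.1317] [[-0.001  0.961  0.278]
 [ 1.     0.001 -0.001]
 [-0.001  0.278 -0.961]]
pos [ 0.3993 -0.3601  0.3495] yaw 0.4393 dist tool mm [ 43.   25.7 149.5] units [0.1433 0.0858 0.4982]
[ 0.33439433 -0.38702765  0.03      ] [274.91384344 120.65182037]
```

View pics/w1.png

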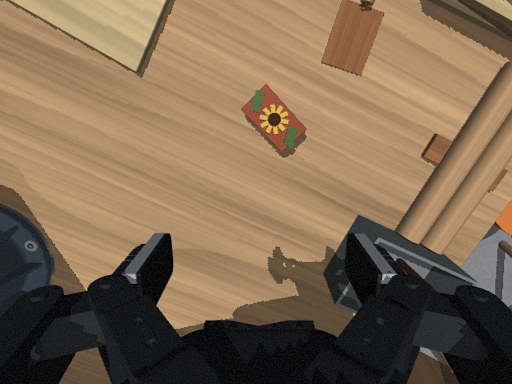

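The wrist view shows the tile top at (274,119), which matches the triangulated position. Next I go over the jig, turning the tool so its x axis points along +y.

```bash
python3 - <<'E'
from h import *
import pickle
m=ctrl.camera_model("wrist"); pickle.dump(m,open("w1.pkl","wb"))
E
python3 -m handwheel '[[0,0,0,0.106,-0.113,0,1],[0,0,0,0.106,-0.113,0,1],[0,0,0,0.106,-0.113,0,1],[0,0,0,0.106,-0.113,0,1],[0,0,0,0.106,-0.113,0,1],[0,0,0,0.106,-0.113,0,1],[0,0,0,0.106,-0.113,0,1],[0,0,0,0,0,0,1]]'
python3 -m handwheel '[[0,0,-0.045,0,0,0,1],[0,0,-0.045,0,0,0,1],[0,0,-0.045,0,0,0,1],[0,0,-0.045,0,0,0,1],[0,0,-0.045,0,0,0,1],[0,0,-0.045,0,0,0,1],[0,0,-0.045,0,0,0,1],[0,0,-0.045,0,0,0,1]]'
python3 - <<'E'
from h import *
import pickle
m=ctrl.camera_model("wrist"); cv2.imwrite("pics/w2.png",ctrl.camera("wrist")); pickle.dump(m,open("w2.pkl","wb"))
go([.549,-.027,.2],np.pi/2)
E
```

```text
time_s: 1.75
eef_pos: [0.5006, -0.0472, 0.3491]
eef_rot: [-0.001, 0.976, 0.22, -0.001]
wrist_force: [0.1, -0.8, 0.4]
opening: 0.998
grasp_force: 0.0
time_s: 2.55
eef_pos: [0.4997, -0.0528, 0.349]
eef_rot: [-0.001, 0.706, 0.708, -0.001]
wrist_force: [0.3, -0.8, 0.3]
opening: 1.001
grasp_force: 0.0
pos [ 0.4997 -0.0528  0.349 ] yaw 1.5798 dist tool mm [ 25.3  49.9 148.9] units [0.0844 0.1662 0.4964]
turn tool-z rad 0.009 units 0.0029 tilt rv [-0.0007 -0.      0.0029] q6 -0.35
```

View pics/w2.png

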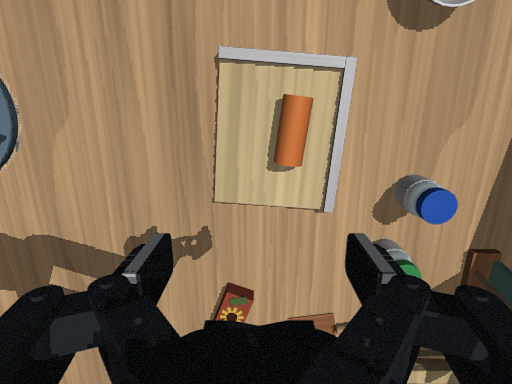

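The view shows the roller from (294,97) to (290,164) and the fence corner at about (345,66). The long fence runs down to (330,210) and the short one runs left to (220,54).

```bash
cat >> h.py <<'E'
def blob(mask,roi=None):
    if roi: k=np.zeros_like(mask);x0,y0,x1,y1=roi;k[y0:y1,x0:x1]=1;mask=mask*k
    n,l,s,c=cv2.connectedComponentsWithStats(mask.astype(np.uint8)); i=1+np.argmax(s[1:,4]); return l==i
def rect(mask):
    ps=np.argwhere(mask)[:,::-1].astype(np.float32); (c,wh,a)=cv2.minAreaRect(ps); b=cv2.boxPoints((c,wh,a))
    e=b[1]-b[0] if np.linalg.norm(b[1]-b[0])>np.linalg.norm(b[2]-b[1]) else b[2]-b[1]
    c=np.array(c); return c,c-e/2,c+e/2,wh
def hsv(im): return [c.astype(int) for c in cv2.split(cv2.cvtColor(im,cv2.COLOR_BGR2HSV))]
def orange(im): H,S,V=hsv(im); return (H>5)&(H<15)&(S>200)&(V>110)
E
python3 - <<'E'
from h import *
import pickle
m=pickle.load(open("w2.pkl","rb")); im=cv2.imread("pics/w2.png"); mt=ctrl.camera_model("top"); it=cv2.imread("pics/top0.png")
ms=ctrl.camera_model("scene"); isc=cv2.imread("pics/scene0.png")
H,S,V=hsv(im); print("px",im[130,293],H[130,293],S[130,293],V[130,293])
B=blob(orange(im),(215,60,345,210)); c,a,b,wh=rect(B); ct=rect(blob(orange(it),(230,190,300,245)))[0]; cs=rect(blob(orange(isc),(200,150,290,220)))[0]
print(wh,c,ct,cs,"roller tri",tri([m,mt],[c,ct]).round(4),tri([m,mt,ms],[c,ct,cs]).round(4))
P=[plane(m,p,.037) for p in(c,a,b)]; print("roller",P[0].round(4),"len",np.linalg.norm(P[1]-P[2]),"ang",np.arctan2(*(P[2]-P[1])[[1,0]]))
G=(S<45)&(V>110); k=np.zeros_like(G);k[40:220,212:362]=1;G&=k>0;G=blob(G)
W=np.array([plane(m,(u,v),.025)[:2] for v,u in np.argwhere(G)])
px=np.argwhere(G)[:,::-1]
Lm=px[:,1]>80; Sm=px[:,0]<325
def fit(Q): c=Q.mean(0);u,s,v=np.linalg.svd(Q-c,full_matrices=False);return c,v[0],s[1]/np.sqrt(len(Q))*np.sqrt(12)
cl,dl,wl=fit(W[Lm]);cs_,ds,ws=fit(W[Sm])
dl*=np.sign(dl[1]);ds*=np.sign(ds[0]);print("fence widths",wl,ws,"angles",np.arctan2(dl[1],dl[0])-np.pi/2,np.arctan2(ds[1],ds[0]))
yaw=(np.arctan2(dl[1],dl[0])-np.pi/2+np.arctan2(ds[1],ds[0]))/2
X=np.array([np.cos(yaw),np.sin(yaw)]);Y=np.array([-X[1],X[0]])
corner=X*(X@cl-.008)+Y*(Y@cs_-.008); print("jig yaw",yaw,"corner",corner, "roller in corner",(P[0][:2]-corner)@np.c_[X,Y])
# tile in w1
m1=pickle.load(open("w1.pkl","rb")); i1=cv2.imread("pics/w1.png");H,S,V=hsv(i1)
print("tile px",H[105,258],S[105,258],V[105,258], H[95,270],S[95,270],V[95,270],i1[113,300],i1[130,262])
# cradle rollers
m_=ctrl.camera_model("top"); a=plane(m_,(118,252),.054); print(a)
cv2.imwrite("pics/crop.png",np.hstack([cv2.resize(it[225:285,105:170],None,fx=6,fy=6,interpolation=2),cv2.resize(isc[75:135,240:305],None,fx=6,fy=6,interpolation=2)]))
E
```

```text
px [ 64 115 200] 11 173 200Traceback (most recent call last):
  File "<stdin>", line 6, in <module>
  File "h.py", line 32, in blob
    n,l,s,c=cv2.connectedComponentsWithStats(mask.astype(np.uint8)); i=1+np.argmax(s[1:,4]); return l==i
                                                                         ~~~~~~~~~^^^^^^^^^
    return _wrapfunc(a, 'argmax', axis=axis, out=out, **kwds)
    return bound(*args, **kwds)
ValueError: attempt to get argmax of an empty sequence
```

```bash
sed -i 's/(H>5)&(H<15)&(S>200)&(V>110)/(H<15)\&(S>150)\&(V>80)/' h.py
cat > meas.py <<'E'
from h import *
import pickle
def fit(Q): c=Q.mean(0);u,s,v=np.linalg.svd(Q-c,full_matrices=False);return c,v[0],s[1]/np.sqrt(len(Q))*np.sqrt(12)
m=pickle.load(open("w2.pkl","rb")); im=cv2.imread("pics/w2.png"); mt=ctrl.camera_model("top"); it=cv2.imread("pics/top0.png")
ms=ctrl.camera_model("scene"); isc=cv2.imread("pics/scene0.png")
B=blob(orange(im),(215,60,345,210)); c,a,b,wh=rect(B); ct=rect(blob(orange(it),(230,190,300,245)))[0]; cs=rect(blob(orange(isc),(200,150,290,220)))[0]
print(wh,c,ct,cs,"roller tri",tri([m,mt],[c,ct]).round(4),tri([m,mt,ms],[c,ct,cs]).round(4))
P=[plane(m,p,.037) for p in(c,a,b)]; print("roller",P[0].round(4),"len",np.linalg.norm(P[1]-P[2]),"ang",np.arctan2(*(P[2]-P[1])[[1,0]]))
H,S,V=hsv(im);G=(S<45)&(V>110); k=np.zeros_like(G);k[40:220,212:362]=1;G&=k>0;G=blob(G)
px=np.argwhere(G)[:,::-1]; W=np.array([plane(m,p,.025)[:2] for p in px])
cl,dl,wl=fit(W[px[:,1]>80]);cs_,ds,ws=fit(W[px[:,0]<325])
dl*=np.sign(dl[1]);ds*=np.sign(ds[0]);al,as_=np.arctan2(dl[1],dl[0])-np.pi/2,np.arctan2(ds[1],ds[0]);print("fence widths",wl,ws,"angles",al,as_)
yaw=(al+as_)/2; X=np.array([np.cos(yaw),np.sin(yaw)]);Y=np.array([-X[1],X[0]])
corner=X*(X@cl-.008)+Y*(Y@cs_-.008); print("jig yaw",yaw,"corner",corner,"roller in corner",(P[0][:2]-corner)@np.c_[X,Y])
i1=cv2.imread("pics/w1.png");H,S,V=hsv(i1)
print("tile px",[(H[v,u],S[v,u],V[v,u]) for u,v in((250,110),(270,92),(295,118),(262,128),(285,152),(300,60))])
cv2.imwrite("pics/crop.png",np.hstack([cv2.resize(it[225:285,105:170],None,fx=6,fy=6,interpolation=2),cv2.resize(isc[75:135,240:305],None,fx=6,fy=6,interpolation=2)]))
E
python3 meas.py
```

```text
(28.951759338378906, 71.29322814941406) [292.77929688 130.50468445] [260.5        214.50001526] [246.75       186.75001526] roller tri [ 0.5485 -0.025   0.0479] [ 0.5502 -0.0247  0.0413]
roller [ 0.5509 -0.0258  0.037 ] len 0.10514050173089809 ang 1.443237150211299
fence widths 0.015513204461285799 0.05131366421688488 angles -0.07488927770538645 -0.13022047758059277
jig yaw -0.10255487764298961 corner [0.62671997 0.05892833] roller in corner [-0.06677905 -0.09203065]
tile px [(np.int64(7), np.int64(150), np.int64(117)), (np.int64(6), np.int64(152), np.int64(161)), (np.int64(5), np.int64(154), np.int64(157)), (np.int64(4), np.int64(152), np.int64(158)), (np.int64(14), np.int64(97), np.int64(100)), (np.int64(16), np.int64(104), np.int64(182))]
```

View pics/crop.png

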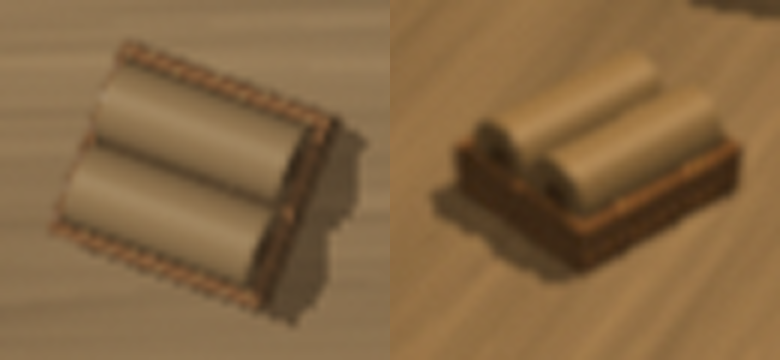

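The crop shows the cradle with both pale rollers. Their axis is tilted about 20° from world y, and the groove runs from (95,145) to (270,200) in the left half. Next I hover over the roller and measure it from close by.

```bash
python3 -m handwheel '[[0,0,0.0435,0,0,0,1],[0,0,0,0.022,0.032,0.13,1],[0,0,0,0.022,0.032,0.13,1],[0,0,0,0.022,0.032,0.13,1],[0,0,0,0.022,0.032,0.13,1],[0,0,0,0.022,0.032,0.13,1],[0,0,0,0,0,0,1],[0,0,0,0,0,0,1]]'
cat > w3.py <<'E'
from h import *
import pickle
m=ctrl.camera_model("wrist"); im=ctrl.camera("wrist"); cv2.imwrite("pics/w3.png",im); pickle.dump(m,open("w3.pkl","wb"))
m2=pickle.load(open("w2.pkl","rb")); im2=cv2.imread("pics/w2.png")
c2=rect(blob(orange(im2),(215,60,345,210)))[0]
B=blob(orange(im)); c,a,b,wh=rect(B)
print(c,wh,"tri",tri([m,m2],[c,c2]).round(4)); P=[plane(m,p,.037) for p in(c,a,b)]; ang=np.arctan2(*(P[2]-P[1])[[1,0]])%np.pi
print("roller",P[0].round(4),"len",np.linalg.norm(P[1]-P[2]).round(4),"ang",ang)
go([*P[0][:2],.031],ang)
E
python3 w3.py
```

```text
time_s: 3.4
eef_pos: [0.5516, -0.0257, 0.1546]
eef_rot: [-0.001, 0.755, 0.656, -0.001]
wrist_force: [-0.1, 0.2, 1.0]
opening: 1.003
grasp_force: 0.0
[255.5 184.5] (121.0, 51.0) tri [ 0.5497 -0.0248  0.0446]
roller [ 0.5491 -0.0267  0.037 ] len 0.1121 ang 1.4266863825454807
pos [ 0.5527 -0.0259  0.1564] yaw 1.4309 dist tool mm [ -1.3  -3.6 125.4] units [-0.0042 -0.0119  0.418 ]
turn tool-z rad 0.0042 units 0.0013 tilt rv [0.0002 0.0001 0.0013] q6 -0.121
```

View pics/w3.png

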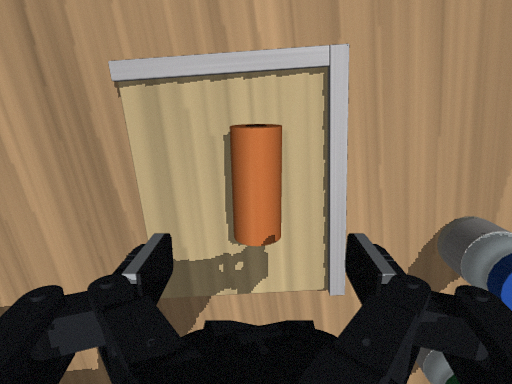

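The close view shows the roller upright from (256,125) to (257,244). The long fence is at columns 330–348, clear of the fingers, so I descend and grip.

```bash
python3 -m handwheel '[[0,0,0,0,-0.012,0,0.8],[0,0,0,-0.004,0,0.12,0.8],[0,0,0,0,0,0.12,0.8],[0,0,0,0,0,0.1,0.8],[0,0,0,0,0,0.077,0.8],[0,0,0,0,0,0,0.8],[0,0,0,0,0,0,0.3],[0,0,0,0,0,0,0.3]]'
python3 -m handwheel '[[0,0,0,0,0,0,0.3],[0,0,0,0,0,0,0.3],[0,0,0,0,0,0,0.3],[0,0,0,0,0,0,0.3],[0,0,0,0,0,0,0.3],[0,0,0,0,0,0,0.3],[0,0,0,0,0,0,0.3],[0,0,0,0,0,0,0.3]]'
```

```text
time_s: 4.25
eef_pos: [0.5506, -0.0259, 0.033]
eef_rot: [0.002, 0.754, 0.657, 0.001]
wrist_force: [1.0, -0.2, 3.4]
opening: 0.495
grasp_force: 60.4
time_s: 5.05
eef_pos: [0.5506, -0.0259, 0.033]
eef_rot: [0.002, 0.754, 0.657, 0.001]
wrist_force: [-2.1, 0.2, 8.0]
opening: 0.495
grasp_force: 60.8
```

```bash
python3 -m handwheel '[[0,0,0,0,0,-0.05,0.3],[0,0,0,0,0,-0.1,0.3],[0,0,0,0,0,-0.16,0.3],[0,0,0,0,0,-0.16,0.3],[0,0,0,0,0,-0.16,0.3],[0,0,0.034,0,0,-0.1,0.3],[0,0,0.034,0,0,0,0.3],[0,0,0,0,0,0,0.3]]'
python3 - <<'E'
from h import *
go([.40,.27,.25],1.22); print(pose()[2]["opening"],pose()[2]["grasp_force"])
E
```

```text
time_s: 5.85
eef_pos: [0.5493, -0.0254, 0.2522]
eef_rot: [0.002, 0.82, 0.572, 0.002]
wrist_force: [-0.3, 0.1, -1.1]
opening: 0.494
grasp_force: 61.1
pos [ 0.5493 -0.0254  0.2522] yaw 1.2187 dist tool mm [ 225.8 -242.     1.2] units [ 0.7526 -0.8068  0.0042]
turn tool-z rad -0.0013 units -0.0004 tilt rv [ 0.0015 -0.0001 -0.0004] q6 0.09
0.4936878368262829 61.10297083854675
```

```bash
python3 -m handwheel '[[0,0,0,0.1,-0.108,0,0.3],[0,0,0,0.108,-0.116,0,0.3],[0,0,0,0.108,-0.116,0,0.3],[0,0,0,0.108,-0.116,0,0.3],[0,0,0,0.108,-0.116,0,0.3],[0,0,0,0.108,-0.116,0,0.3],[0,0,0,0.108,-0.116,0,0.3],[0,0,0,0,0,0,0.3]]'
cat > w4.py <<'E'
from h import *
import pickle
p,r,o=pose();m=ctrl.camera_model("wrist"); im=ctrl.camera("wrist"); cv2.imwrite("pics/w4.png",im); pickle.dump((m,p,r.as_matrix()),open("w4.pkl","wb"))
go([.439,.364,.1]); print(proj(m,[.439,.364,.054]))
E
python3 w4.py
```

```text
time_s: 6.65
eef_pos: [0.3957, 0.2724, 0.2489]
eef_rot: [-0.001, 0.817, 0.577, -0.001]
wrist_force: [-0.1, -0.7, -0.9]
opening: 0.495
grasp_force: 61.2
pos [0.3973 0.2703 0.2489] yaw 1.2277 dist tool mm [102.4   7.9 148.8] units [0.3413 0.0265 0.496 ]
[267.8112263   70.30861356]
```

View pics/w4.png

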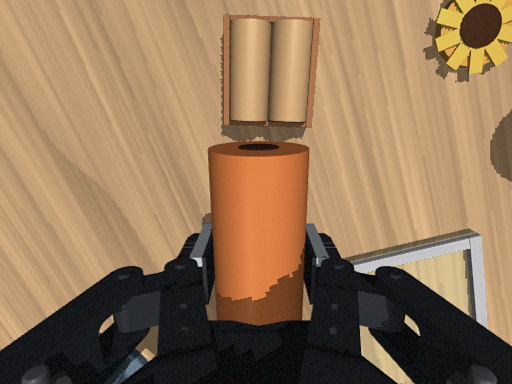

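The wrist view shows the cradle's rim corners at about (224,14), (319,18), (311,127) and (223,124), with the groove at column 270. The held roller's front end face is centred near (258,149).

```bash
cat > crad.py <<'E'
from h import *
import pickle,sys
m,p,M=pickle.load(open("w4.pkl","rb")); im=cv2.imread("pics/w4.png"); g=cv2.GaussianBlur(im.sum(2).astype(np.float32),(3,3),0)
vs=np.arange(25,118); us=np.array([258+np.argmin(g[v,258:284]) for v in vs]); k=np.polyfit(vs,us,1); k=np.polyfit(vs[abs(us-np.polyval(k,vs))<3],us[abs(us-np.polyval(k,vs))<3],1)
A,B=[plane(m,(np.polyval(k,v),v),.035) for v in(25,118)]; d=(A-B)[:2]; yaw=np.arctan2(d[1],d[0])
print("groove cols",np.polyval(k,[25,118]),A.round(4),B.round(4),"yaw",yaw)
cs=[plane(m,q,.03)[:2] for q in((224,14),(319,18),(311,127),(223,124))]
print("edges mm",[round(1000*np.linalg.norm(cs[i]-cs[i-1]),1) for i in range(4)])
H,S,V=hsv(im); rim=((H<9)|(H>170))&(S>110)
for v in(40,70,100): print("rim cols",v,np.where(rim[v,200:340])[0]+200)
for u in(240,260,290): print("rim rows",u,np.where(rim[0:135,u])[0])
X=np.array([np.cos(yaw),np.sin(yaw)]);Y=np.array([-X[1],X[0]])
c=np.mean(cs,axis=0); print("centre from corners",c,"lateral of groove vs centre",(A[:2]-c)@Y)
e=plane(m,(258.5,149),p[2]+.004); e=M.T@(e-p); print("roller end in tool",e.round(4))
E
python3 crad.py
```

```text
groove cols [272.04278197 268.08672277] [0.459  0.4065 0.035 ] [0.4235 0.3168 0.035 ] yaw 1.1937668543290245
edges mm [np.float64(115.4), np.float64(101.7), np.float64(114.9), np.float64(103.8)]
rim cols 40 []
rim cols 70 []
rim cols 100 []
rim rows 240 []
rim rows 260 []
rim rows 290 []
centre from corners [0.44076538 0.36228654] lateral of groove vs centre -0.0007257084101532676
roller end in tool [ 0.05    0.0009 -0.004 ]
```

```bash
python3 -m handwheel '[[0,0,0.0107,0,0,0,0.3],[0,0,0,0.0845,0.0058,0,0.3],[0,0,0,0.0845,0.0058,0,0.3],[0,0,0,0.0845,0.0058,0,0.3],[0,0,0,0.0845,0.0058,0.1,0.3],[0,0,0,0,0,0.15,0.3],[0,0,0,0,0,0.15,0.3],[0,0,0,0,0,0,0.3]]'
python3 - <<'E'
from h import *
go([.441,.3624,.067],1.194)
m=ctrl.camera_model("top"); 
E
```

```text
time_s: 7.5
eef_pos: [0.4399, 0.3558, 0.122]
eef_rot: [-0.001, 0.829, 0.559, -0.007]
wrist_force: [-1.5, -0.4, -2.6]
opening: 0.494
grasp_force: 61.3
pos [0.4399 0.3558 0.122 ] yaw 1.1861 dist tool mm [ 7.1 -0.9 55. ] units [ 0.0237 -0.003   0.1833]
turn tool-z rad -0.0079 units -0.0025 tilt rv [-0.003   0.0036 -0.0025] q6 0.856
```

```bash
python3 -m handwheel '[[0,0,0,0,0,0,0.3],[0,0,0,0,0,0,0.3],[0,0,0,0,0,0.06,0.3],[0,0,0,0,0,0.04,0.3],[0,0,0,0,0,0,0.3],[0,0,0,0,0,0,0.3],[0,0,0,0,0,0,0.3],[0,0,0,0,0,0,0.3]]'
python3 - <<'E'
from h import *
go([.441,.3624,.067],1.194)
E
```

```text
time_s: 8.3
eef_pos: [0.4445, 0.36, 0.1001]
eef_rot: [0.0, 0.829, 0.559, 0.001]
wrist_force: [-0.2, -0.2, -1.1]
opening: 0.497
grasp_force: 61.3
pos [0.4445 0.36   0.1001] yaw 1.186 dist tool mm [ 0.8 -4.2 33.1] units [ 0.0028 -0.0139  0.1104]
turn tool-z rad -0.008 units -0.0025 tilt rv [ 0.0003 -0.0003 -0.0025] q6 0.858
```

```bash
python3 -m handwheel '[[0,0,-0.0025,0.0028,-0.0139,0,0.3],[0,0,0,0,0,0.04,0.3],[0,0,0,0,0,0.04,0.3],[0,0,0,0,0,0,0.3],[0,0,0,0,0,0,0.3],[0,0,0,0,0,0,0.3],[0,0,0,0,0,0,0.3],[0,0,0,0,0,0,0.3]]'
python3 - <<'E'
from h import *
for i in range(3):
    go([.441,.3624,.067],1.194); ctrl.camera("top")
cv2.imwrite("pics/w5.png",ctrl.camera("wrist")); print(pose()[2]["wrist_force"])
E
```

```text
time_s: 9.1
eef_pos: [0.4408, 0.3622, 0.0756]
eef_rot: [0.0, 0.827, 0.562, 0.0]
wrist_force: [1.7, -1.0, -1.1]
opening: 0.494
grasp_force: 61.3
pos [0.4408 0.3622 0.0756] yaw 1.1937 dist tool mm [0.2 0.2 8.6] units [0.0008 0.0005 0.0287]
turn tool-z rad -0.0003 units -0.0001 tilt rv [ 0.0002 -0.0002 -0.0001] q6 0.857
pos [0.4407 0.3622 0.0756] yaw 1.1937 dist tool mm [0.3 0.2 8.6] units [0.001  0.0006 0.0285]
turn tool-z rad -0.0003 units -0.0001 tilt rv [ 0.0001 -0.0002 -0.0001] q6 0.857
pos [0.4406 0.3622 0.0755] yaw 1.1937 dist tool mm [0.3 0.3 8.5] units [0.0012 0.0008 0.0283]
turn tool-z rad -0.0003 units -0.0001 tilt rv [ 0.0001 -0.0001 -0.0001] q6 0.857
[ 0.20073024  0.8227793  -0.52548229]
```

View pics/w5.png

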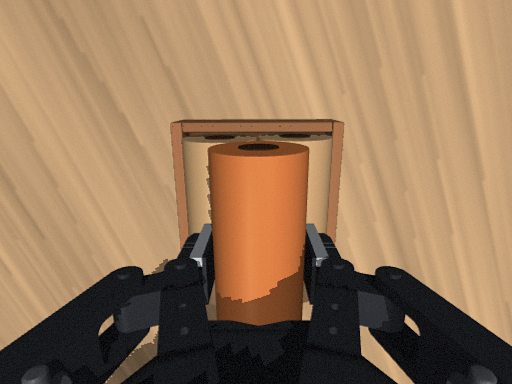

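The roller is centred over the cradle: the rim spans columns 172–343 and the roller's centre is at 258. I lower it gently.

```bash
python3 -m handwheel '[[0,0,0,0,0,0.01,0.3],[0,0,0,0,0,0.01,0.3],[0,0,0,0,0,0.006,0.3],[0,0,0,0,0,0,0.3],[0,0,0,0,0,0,0.3],[0,0,0,0,0,0,0.3],[0,0,0,0,0,0,0.3],[0,0,0,0,0,0,0.3]]'
```

```text
time_s: 10.1
eef_pos: [0.4405, 0.3621, 0.0675]
eef_rot: [0.0, 0.827, 0.562, 0.0]
wrist_force: [0.1, 0.1, -0.6]
opening: 0.498
grasp_force: 61.3
```

```bash
python3 -m handwheel '[[0,0,0,0,0,0.004,0.3],[0,0,0,0,0,0,0.3],[0,0,0,0,0,0,0.3],[0,0,0,0,0,0,0.3],[0,0,0,0,0,0,0.3],[0,0,0,0,0,0,0.3],[0,0,0,0,0,0,0.3],[0,0,0,0,0,0,0.3]]'
```

```text
time_s: 10.9
eef_pos: [0.4406, 0.3622, 0.0665]
eef_rot: [-0.0, 0.827, 0.562, 0.0]
wrist_force: [-1.5, 0.1, 5.4]
opening: 0.493
grasp_force: 61.7
```

Contact is light, so I release and rise.

```bash
python3 -m handwheel '[[0,0,0,0,0,0,0.6],[0,0,0,0,0,0,0.75],[0,0,0,0,0,0,0.9],[0,0,0,0,0,0,0.9],[0,0,0,0,0,0,0.9],[0,0,0,0,0,0,0.9],[0,0,0,0,0,-0.02,0.9],[0,0,0,0,0,-0.05,0.9]]'
python3 -m handwheel '[[0,0,0,0,0,-0.1,1],[0,0,0,0,0,-0.16,1],[0,0,0,0,0,-0.16,1],[0,0,0,0,0,-0.16,1],[0,0,0,0,0,-0.1,1],[0,0,0,0,0,0,1],[0,0,0,0,0,0,1],[0,0,0,0,0,0,1]]'
cat > w6.py <<'E'
from h import *
import pickle
m=ctrl.camera_model("wrist"); im=ctrl.camera("wrist"); cv2.imwrite("pics/w6.png",im); it=ctrl.camera("top"); cv2.imwrite("pics/top6.png",it)
B=blob(orange(im)); c,a,b,wh=rect(B); P=[plane(m,q,.0698) for q in(c,a,b)]; mt=ctrl.camera_model("top")
C=rect(blob(orange(it),(105,225,170,285)))[0]
print("roller",P[0].round(4),np.linalg.norm(P[1]-P[2]),"ang",np.arctan2(*(P[1]-P[2])[[1,0]])%np.pi,"tri",tri([m,mt],[c,C]).round(4))
# expected silhouettes: project ideal saddle
print(c,proj(m,[.4408,.3622,.0698]),wh)
go([.449,-.365,.35])
E
python3 w6.py
```

```text
time_s: 11.7
eef_pos: [0.4395, 0.3615, 0.0866]
eef_rot: [-0.0, 0.827, 0.562, -0.001]
wrist_force: [1.0, 1.1, -0.5]
opening: 0.903
grasp_force: 0.0
time_s: 12.5
eef_pos: [0.4397, 0.3617, 0.2902]
eef_rot: [-0.0, 0.827, 0.562, -0.001]
wrist_force: [0.2, -0.2, 0.3]
opening: 1.007
grasp_force: 0.0
roller [0.4397 0.362  0.0698] 0.10703362173394398 ang 1.192253067022767 tri [0.4396 0.3629 0.0742]
[258. 160.] [258.77864667 159.49883299] (86.0, 36.0)
pos [0.4396 0.3616 0.2895] yaw 1.1937 dist tool mm [-672.3  276.2  -59.5] units [-2.2409  0.9205 -0.1982]
```

The roller lies in the groove within about 1 mm of the target, at the right angle and released. Next is the tile, starting with its heading and the jig pose from the stored views.

```bash
cat > jig.py <<'E'
from h import *
import pickle
m=pickle.load(open("w1.pkl","rb"))
a,b,c=[plane(m,q,.032)[:2] for q in((267,85),(306,128),(242,110))]
print("tile len",np.linalg.norm(a-b),"wid",np.linalg.norm(a-c),"yaw",np.arctan2(*(a-b)[::-1]))
m=pickle.load(open("w3.pkl","rb")); im=cv2.imread("pics/w3.png")
g=cv2.GaussianBlur(cv2.cvtColor(im,cv2.COLOR_BGR2LAB)[:,:,2].astype(np.float32),(3,3),0) # b channel: yellow wood vs grey
def edge(vals,i0,sgn):
    d=sgn*np.gradient(vals); i=int(np.argmax(d)); 
    if 0<i<len(d)-1: den=d[i-1]-2*d[i]+d[i+1]; off=.5*(d[i-1]-d[i+1])/den if den else 0
    else: off=0
    return i0+i+off
def line(P,z=.025):
    P=np.array(P)
    for _ in range(4):
        W=np.array([plane(m,p,z)[:2] for p in P]); c=np.median(W,0) if _==0 else W.mean(0); v=np.linalg.svd(W-W.mean(0))[2]; c=W.mean(0); r=(W-c)@v[1]; k=abs(r)<max(2*r.std(),3e-4)
        P=P[k]
    return c,v[0],r.std()
Lin=line([(edge(g[v,318:340],318,-1),v) for v in range(90,280,3)]); Lout=line([(edge(g[v,338:360],338,1),v) for v in range(60,280,3)])
def nrm(a): return np.arctan2(np.sin(a),np.cos(a))
S_out=line([(u,edge(g[int(50+(330-u)*.067)-8:int(50+(330-u)*.067)+9,u],int(50+(330-u)*.067)-8,-1)) for u in range(120,325,4)])
S_in=line([(u,edge(g[int(66+(330-u)*.067)-8:int(66+(330-u)*.067)+9,u],int(66+(330-u)*.067)-8,1)) for u in range(130,320,4)])
for n,l in(("Lin",Lin),("Lout",Lout),("Sout",S_out),("Sin",S_in)): d=l[1]; print(n,l[0].round(4),"ang",np.arctan(-d[0]/d[1]) if n[0]=="L" else np.arctan(d[1]/d[0]),"res",l[2])
ang=lambda l,n: np.arctan(-l[1][0]/l[1][1]) if n=="L" else np.arctan(l[1][1]/l[1][0])
yaw=np.mean([ang(Lin,"L"),ang(Lout,"L"),ang(S_out,"S")]); X=np.array([np.cos(yaw),np.sin(yaw)]);Y=np.array([-X[1],X[0]])
print("yaw",yaw,"x in,out",Lin[0]@X,Lout[0]@X,"y in,out",S_in[0]@Y,S_out[0]@Y)
xf=(Lin[0]@X+Lout[0]@X-.016)/2; yf=S_out[0]@Y-.016; cor=X*xf+Y*yf
print("corner",cor,"seated centre",cor-X*.026-Y*.045, "tool yaw",yaw+np.pi/2)
E
python3 jig.py
```

```text
tile len 0.08566443814995028 wid 0.05103899598553505 yaw 1.2064399212704813
Lin [ 0.6143 -0.0408] ang -0.07565453342028981 res 0.00010085072978552072
Lout [ 0.6339 -0.0168] ang -0.07475461184581002 res 9.108328616343507e-05
Sout [0.5372 0.0858] ang -0.07511420898090396 res 4.2021513771390973e-05
Sin [0.536  0.0692] ang -0.07509426857633665 res 5.7130019741857736e-05
yaw -0.07517445141566793 x in,out 0.6156048040567013 0.6334233601702383 y in,out 0.10929092189757139 0.1259529194408312
corner [0.62303075 0.06333991] seated centre [0.59372451 0.0204197 ] tool yaw 1.4956218753792285
```

```bash
python3 -m handwheel '[[0,0,0,-0.15,0.0577,0,1],[0,0,0,-0.15,0.0577,0,1],[0,0,0,-0.15,0.0577,0,1],[0,0,0,-0.15,0.0577,0,1],[0,0,0,-0.15,0.0577,0,1],[0,0,0,-0.15,0.0577,0,1],[0,0,0,-0.15,0.0577,0,1],[0,0,0,-0.15,0.0577,0,1]]'
python3 -m handwheel '[[0,0,0,-0.15,0.0577,0.035,1],[0,0,0,-0.15,0.0577,0.035,1],[0,0,0,-0.15,0.0577,0.035,1],[0,0,0,-0.15,0.0577,0.035,1],[0,0,0,-0.15,0.0577,0.035,1],[0,0,0,-0.15,0.0577,0.035,1],[0,0,0,-0.15,0.0577,0.035,1],[0,0,0,-0.15,0.0577,0.035,1]]'
cat > tile.py <<'E'
from h import *
import sys
p,r,o=pose(); m=ctrl.camera_model("wrist"); im=ctrl.camera("wrist"); cv2.imwrite("pics/"+sys.argv[1],im)
H,S,V=hsv(im); u,v=map(int,proj(m,[.449,-.365,.032])); red=((H<9)|(H>172))&(S>125)&(V>125)
k=max(60,int(292*.09/(m["cam_to_world"][2,3])*.9)); roi=(max(u-k,0),max(v-k,0),min(u+k,512),min(v+k,384))
B=blob(red,roi); ps=np.argwhere(B)[:,::-1].astype(np.float32); W=np.array([plane(m,q,.032)[:2] for q in cv2.convexHull(ps)[:,0]],np.float32)*1000
c,wh,a=cv2.minAreaRect(W); b=cv2.boxPoints((c,wh,a)); e=b[1]-b[0] if np.linalg.norm(b[1]-b[0])>np.linalg.norm(b[2]-b[1]) else b[2]-b[1]
yaw=np.arctan2(e[1],e[0])%np.pi; c=np.array(c)/1000
print("px",(u,v),B.sum(),"tile",c.round(4),"size",np.round(wh,1),"yaw",yaw.round(4)); go([*c,.023],yaw)
E
python3 tile.py w7.png
```

```text
time_s: 13.4
eef_pos: [0.4357, -0.0253, 0.2902]
eef_rot: [-0.001, 0.827, 0.562, -0.0]
wrist_force: [0.8, -0.8, 0.0]
opening: 0.998
grasp_force: 0.0
time_s: 14.2
eef_pos: [0.432, -0.4108, 0.2052]
eef_rot: [-0.001, 0.827, 0.562, 0.0]
wrist_force: [1.8, 0.9, 0.1]
opening: 1.001
grasp_force: 0.0
px (257, 122) 2297 tile [ 0.4503 -0.3619] size [89.3 50.8] yaw 1.2146
pos [ 0.4303 -0.4171  0.2025] yaw 1.1895 dist tool mm [ 59.   -1.4 179.4] units [ 0.1965 -0.0048  0.598 ]
turn tool-z rad -0.0251 units -0.008 tilt rv [-0.001   0.0003 -0.008 ] q6 -0.584
```

View pics/w7.png

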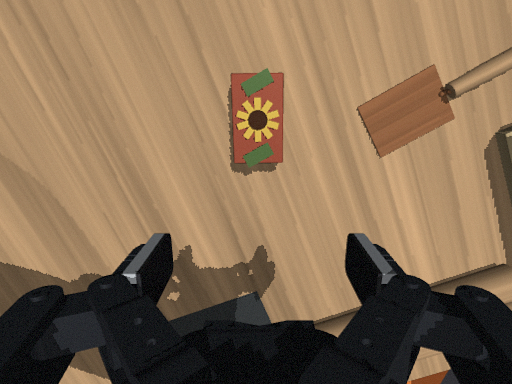

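The tile's top face spans (232,73) to (283,163), with the flower at (258,119), and its measured size is right. I hover lower and remeasure while at rest.

```bash
python3 -m handwheel '[[0,0,0,0,0,0,1],[0,0,-0.007,0.05,-0.001,0.1,1],[0,0,0,0.05,-0.001,0.1,1],[0,0,0,0.05,-0.001,0.05,1],[0,0,0,0,0,0,1],[0,0,0,0,0,0,1],[0,0,0,0,0,0,1],[0,0,0,0,0,0,1]]'
python3 tile.py w8.png
```

```text
time_s: 15.05
eef_pos: [0.4484, -0.3681, 0.1337]
eef_rot: [0.001, 0.821, 0.571, 0.0]
wrist_force: [-0.3, -0.7, -0.1]
opening: 0.999
grasp_force: 0.0
px (256, 184) 3287 tile [ 0.4507 -0.3619] size [89.  50.9] yaw 1.2113
pos [ 0.4483 -0.368   0.1335] yaw 1.2152 dist tool mm [ 6.700e+00 -1.000e-01  1.105e+02] units [ 2.230e-02 -2.000e-04  3.683e-01]
turn tool-z rad 0.0039 units 0.0012 tilt rv [0.0006 0.0004 0.0012] q6 -0.536
```

```bash
python3 -m handwheel '[[0,0,0.0012,0.022,0,0.1,1],[0,0,0,0,0,0.12,1],[0,0,0,0,0,0.1,1],[0,0,0,0,0,0.048,1],[0,0,0,0,0,0,1],[0,0,0,0,0,0,0.8],[0,0,0,0,0,0,0.4],[0,0,0,0,0,0,0.4]]'
python3 -m handwheel '[[0,0,0,0,0,0,0.4],[0,0,0,0,0,0,0.4],[0,0,0,0,0,0,0.4],[0,0,0,0,0,0,0.4],[0,0,0,0,0,-0.05,0.4],[0,0,0,0,0,-0.12,0.4],[0,0,0,0,0,-0.16,0.4],[0,0,0,0,0,-0.1,0.4]]'
python3 - <<'E'
from h import *
go([.575,0,.18],1.4956)
E
```

```text
time_s: 15.9
eef_pos: [0.4513, -0.3621, 0.0241]
eef_rot: [0.002, 0.822, 0.57, 0.0]
wrist_force: [-0.8, -0.6, 4.2]
opening: 0.594
grasp_force: 64.9
time_s: 16.7
eef_pos: [0.451, -0.3614, 0.1551]
eef_rot: [0.002, 0.822, 0.57, 0.0]
wrist_force: [-0.1, -1.0, -2.6]
opening: 0.593
grasp_force: 64.2
pos [ 0.451  -0.3614  0.1551] yaw 1.2121 dist tool mm [381.9 -10.7 -25.7] units [ 1.2731 -0.0357 -0.0856]
turn tool-z rad -0.2835 units -0.0903 tilt rv [ 0.001   0.0007 -0.0903] q6 -0.522
```

```bash
python3 -m handwheel '[[0,0,-0.045,0,0,0,0.4],[0,0,-0.0453,0,0,0,0.4],[0,0,0,0.1568,0.0411,0,0.4],[0,0,0,0.1568,0.0411,0,0.4],[0,0,0,0.1568,0.0411,0,0.4],[0,0,0,0.1568,0.0411,0,0.4],[0,0,0,0.1568,0.0411,0,0.4],[0,0,0,0.1568,0.0411,0,0.4]]'
python3 -m handwheel '[[0,0,0,0.1568,0.0411,0,0.4],[0,0,0,0.1568,0.0411,0,0.4],[0,0,0,0,0,0,0.4],[0,0,0,0,0,0,0.4],[0,0,0,0,0,0,0.4],[0,0,0,0,0,0,0.4],[0,0,0,0,0,0,0.4],[0,0,0,0,0,0,0.4]]'
python3 - <<'E'
from h import *
cv2.imwrite("pics/w9.png",ctrl.camera("wrist"));go([.5776,.0065,.042],1.4956)
E
```

```text
time_s: 17.5
eef_pos: [0.5453, -0.0828, 0.1518]
eef_rot: [0.0, 0.733, 0.68, 0.0]
wrist_force: [0.5, -0.6, -4.3]
opening: 0.596
grasp_force: 64.1
time_s: 18.3
eef_pos: [0.5767, 0.006, 0.1508]
eef_rot: [-0.0, 0.734, 0.679, -0.0]
wrist_force: [0.1, 0.3, -3.1]
opening: 0.595
grasp_force: 64.1
pos [0.5768 0.0063 0.1509] yaw 1.4942 dist tool mm [  0.3   0.8 108.9] units [0.001  0.0026 0.3628]
turn tool-z rad -0.0014 units -0.0004 tilt rv [ 0.      0.     -0.0004] q6 -0.118
```

View pics/w9.png

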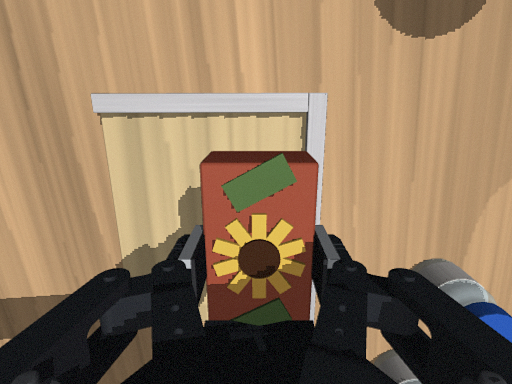

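The tile is held square to the fences: its far edge is at row 157, and the fence faces are at row 110 and column 305. I descend to a few millimetres above the board.

```bash
python3 -m handwheel '[[0,0,0,0.001,0.0026,0.1,0.4],[0,0,0,0,0,0.12,0.4],[0,0,0,0,0,0.1,0.4],[0,0,0,0,0,0.043,0.4],[0,0,0,0,0,0,0.4],[0,0,0,0,0,0.003,0.4],[0,0,0,0,0,0.003,0.4],[0,0,0,0,0,0,0.4]]'
python3 -m handwheel '[[0,0,0,0,0,0,0.4],[0,0,0,0,0,0.0017,0.4],[0,0,0,0,0,0.0017,0.4],[0,0,0,0,0,0,0.4],[0,0,0,0,0,0,0.4],[0,0,0,0,0,0,0.4],[0,0,0,0,0,0,0.4],[0,0,0,0,0,0,0.4]]'
python3 - <<'E'
from h import *
go([.5937,.0204,.0391],1.4956)
E
```

```text
time_s: 19.15
eef_pos: [0.5783, 0.0072, 0.0409]
eef_rot: [0.001, 0.733, 0.68, 0.0]
wrist_force: [0.1, -0.3, -3.9]
opening: 0.594
grasp_force: 65.8
time_s: 19.95
eef_pos: [0.5777, 0.0074, 0.039]
eef_rot: [-0.0, 0.733, 0.68, -0.0]
wrist_force: [0.5, 0.1, -3.2]
opening: 0.591
grasp_force: 65.8
pos [0.5777 0.0074 0.039 ] yaw 1.4956 dist tool mm [14.2 15.  -0.1] units [ 0.0473  0.05   -0.0002]
turn tool-z rad 0.0 units 0.0 tilt rv [-0.  0.  0.] q6 -0.117
```

```bash
python3 -m handwheel '[[0,0,0,0.01,0.01,0,0.4],[0,0,0,0.01,0.01,0,0.4],[0,0,0,0.01,0.01,0,0.4],[0,0,0,0.008,0.01,0,0.4],[0,0,0,0,0,0.0017,0.4],[0,0,0,0,0,0,0.4],[0,0,0,0,0,0,0.4],[0,0,0,0,0,0,0.4]]'
python3 -m handwheel '[[0,0,0,0,0,0.0017,0.4],[0,0,0,0,0,0,0.4],[0,0,0,0,0,0,0.4],[0,0,0,0,0,0,0.4],[0,0,0,0,0,0,0.4],[0,0,0,0,0,0,0.4],[0,0,0,0,0,0,0.4],[0,0,0,0,0,0,0.4]]'
```

```text
time_s: 20.75
eef_pos: [0.5904, 0.0177, 0.0385]
eef_rot: [-0.0, 0.733, 0.68, -0.0]
wrist_force: [-0.2, 0.4, -3.6]
opening: 0.598
grasp_force: 65.8
time_s: 21.55
eef_pos: [0.5904, 0.0178, 0.0383]
eef_rot: [-0.0, 0.733, 0.68, -0.0]
wrist_force: [-4.5, -0.2, 4.8]
opening: 0.594
grasp_force: 66.9
```

```bash
python3 -m handwheel '[[0,0,0,0.0017,0,0,0.4],[0,0,0,0,0,0,0.4],[0,0,0,0.0017,0,0,0.4],[0,0,0,0,0,0,0.4],[0,0,0,0.0017,0,0,0.4],[0,0,0,0,0,0,0.4],[0,0,0,0,0,0,0.4],[0,0,0,0,0,0,0.4]]'
```

```text
time_s: 22.35
eef_pos: [0.5913, 0.019, 0.0384]
eef_rot: [0.001, 0.733, 0.68, 0.0]
wrist_force: [-1.0, -5.2, 4.0]
opening: 0.594
grasp_force: 66.8
```

```bash
python3 -m handwheel '[[0,0,0,0,0.0017,0,0.4],[0,0,0,0,0,0,0.4],[0,0,0,0,0.0017,0,0.4],[0,0,0,0,0,0,0.4],[0,0,0,0,0,0,0.4],[0,0,0,0,0,0,0.4],[0,0,0,0,0,0,0.4],[0,0,0,0,0,0,0.4]]'
```

```text
time_s: 23.15
eef_pos: [0.5913, 0.0191, 0.0383]
eef_rot: [-0.0, 0.733, 0.68, -0.0]
wrist_force: [-3.8, -4.3, 7.5]
opening: 0.591
grasp_force: 67.2
```

```bash
python3 -m handwheel '[[0,0,0,0,0,-0.0015,0.4],[0,0,0,0,0.0017,0,0.4],[0,0,0,0,0,0,0.4],[0,0,0,0,0.0017,0,0.4],[0,0,0,0,0,0,0.4],[0,0,0,0,0.0017,0,0.4],[0,0,0,0,0,0,0.4],[0,0,0,0,0,0,0.4]]'; python3 - <<'E'
from h import *
go([.5937,.0204,.0391],1.4956);cv2.imwrite("pics/w10.png",ctrl.camera("wrist"))
E
```

```text
time_s: 23.95
eef_pos: [0.592, 0.0197, 0.0383]
eef_rot: [-0.001, 0.733, 0.68, -0.001]
wrist_force: [-6.8, -2.3, 8.7]
opening: 0.592
grasp_force: 67.0
pos [0.592  0.0197 0.0383] yaw 1.4956 dist tool mm [ 0.9  1.6 -0.8] units [ 0.0029  0.0054 -0.0026]
turn tool-z rad 0.0 units 0.0 tilt rv [-0.0008 -0.0002  0.    ] q6 -0.092
```

View pics/w10.png

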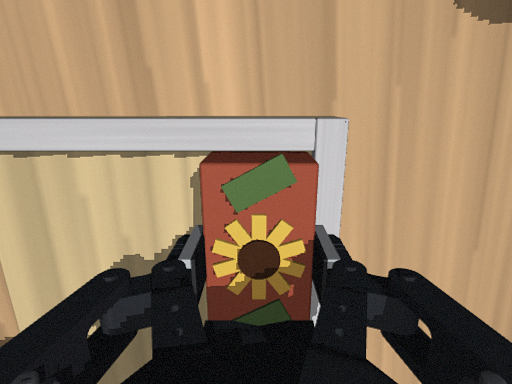

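The view shows the tile tucked into the corner: its far side meets the short fence at row 152, and its right side reaches the long fence at about column 316. The board load is still somewhat high, so I ease it and press on in small steps.

```bash
python3 -m handwheel '[[0,0,0,0,0,-0.002,0.4],[0,0,0,0,0,0,0.4],[0,0,0,0,0,0,0.4],[0,0,0,0,0,0,0.4],[0,0,0,0.0017,0.0017,0,0.4],[0,0,0,0,0,0,0.4],[0,0,0,0.0017,0.0017,0,0.4],[0,0,0,0,0,0,0.4]]'; python3 - <<'E'
from h import *
ctrl.camera("top");go([.5937,.0204,.0391],1.4956);print(pose()[2]["wrist_force"])
E
```

```text
time_s: 24.8
eef_pos: [0.5939, 0.0201, 0.0388]
eef_rot: [-0.0, 0.733, 0.68, -0.0]
wrist_force: [-1.2, 0.9, -3.8]
opening: 0.59
grasp_force: 65.9
pos [0.5939 0.0201 0.0389] yaw 1.4957 dist tool mm [ 0.3 -0.2 -0.2] units [ 0.0009 -0.0007 -0.0008]
turn tool-z rad 0.0001 units 0.0 tilt rv [-0.0003  0.      0.    ] q6 -0.091
[-1.16877593 -0.55954981 -3.36787542]
```

```bash
python3 -m handwheel '[[0,0,0,0,0.0017,0,0.4],[0,0,0,0,0,0,0.4],[0,0,0,0,0.0017,0,0.4],[0,0,0,0,0,0,0.4],[0,0,0,0.0017,0,0,0.4],[0,0,0,0,0,0,0.4],[0,0,0,0.0017,0,0,0.4],[0,0,0,0,0,0,0.4]]'
```

```text
time_s: 25.65
eef_pos: [0.594, 0.0208, 0.0385]
eef_rot: [-0.001, 0.733, 0.68, -0.001]
wrist_force: [-5.6, -3.0, -2.4]
opening: 0.592
grasp_force: 65.9
```

```bash
python3 -m handwheel '[[0,0,0,0,0,0,0.4],[0,0,0,0.0017,0,0,0.4],[0,0,0,0,0,0,0.4],[0,0,0,0.0017,0,0,0.4],[0,0,0,0,0,0,0.4],[0,0,0,0.0017,0,0,0.4],[0,0,0,0,0,0,0.4],[0,0,0,0,0,0,0.4]]'
```

```text
time_s: 26.45
eef_pos: [0.5941, 0.0211, 0.0385]
eef_rot: [-0.0, 0.733, 0.68, -0.002]
wrist_force: [-5.8, -8.0, -1.9]
opening: 0.595
grasp_force: 65.9
```

```bash
python3 -m handwheel '[[0,0,0,0,0.0017,0,0.4],[0,0,0,0,0,0,0.4],[0,0,0,0,0.0017,0,0.4],[0,0,0,0,0,0,0.4],[0,0,0,0.0017,0,0,0.4],[0,0,0,0,0,0,0.4],[0,0,0,0,0,0,0.4],[0,0,0,0,0,0,0.4]]'; python3 - <<'E'
from h import *
for i in range(8):
    o=pose()[2]; print(o["eef_pos"].round(4),o["wrist_force"].round(1)); im=ctrl.camera(("wrist","top")[i%2]); cv2.imwrite(f"pics/end{i}.png",im)
go([.5937,.0204,.0391],1.4956)
im=cv2.imread("pics/end0.png"); a=cv2.resize(im[110:200,180:360],None,fx=3,fy=3); t=cv2.imread("pics/end1.png"); b=cv2.resize(t[170:270,110:310],(540,270))
cv2.imwrite("pics/fin.png",np.vstack([a,b]))
E
```

```text
time_s: 27.25
eef_pos: [0.5941, 0.0211, 0.0385]
eef_rot: [-0.001, 0.733, 0.68, -0.003]
wrist_force: [-10.9, -9.5, 1.8]
opening: 0.591
grasp_force: 66.4
[0.5941 0.0211 0.0385] [-10.9  -9.5   1.8]
[0.5941 0.0211 0.0386] [-11.6 -10.    1.8]
[0.5941 0.0211 0.0386] [-11.2  -9.6   1.3]
[0.5941 0.0211 0.0386] [-10.9  -8.1   1.8]
[0.5941 0.0211 0.0386] [-11.3  -9.    0.8]
[0.5941 0.0211 0.0385] [-10.4  -8.9   2. ]
[0.5941 0.0211 0.0385] [-10.9  -9.9   2.8]
[0.5941 0.0211 0.0385] [-11.7  -9.6   1.3]
pos [0.5941 0.0211 0.0385] yaw 1.4961 dist tool mm [-0.7 -0.4 -0.6] units [-0.0023 -0.0012 -0.0019]
turn tool-z rad 0.0005 units 0.0002 tilt rv [-0.0017  0.001   0.0002] q6 -0.085
```

View pics/fin.png

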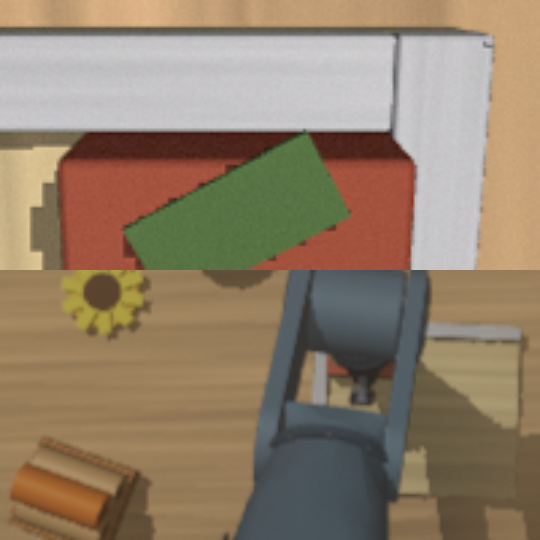

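The tile sits flush in the inner corner at (390,130) of the crop, pressed steadily at about 11 N and 9 N. The orange roller still lies in the groove at (60,495).

```bash
python3 -c "
from bench import ctrl
print(ctrl.hand_in())"
```

```text
the job is handed in; nothing more can be done
None
```

I handed the job in at about 28 s of the allowed 66 s: the roller is saddled in the groove and released, and the tile is still gripped and pressed into the corner, about 11 N toward the long fence and 9 N toward the short one (wrist readings); the hand-in returned no verdict.

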